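# Turn up the hob with its curved touch slider

### The job

Turn the hob up to the level set by the orange pointer: with the gripper shut and pointing down, rest the fingertips lightly on the smallest dot of the white curved touch slider and slide them along the middle of the arc, over each dot in turn and without lifting off, until they stand on the slider right in front of the pointer's tip. Do not slide on past the pointer, press hard, turn the pointer or disturb the pot and the other things. Finish there, still pressing the slider lightly: the program ends while holding that press.

Things in the scene. Friction and masses are not known exactly. Their poses are not given: they have to be found in the camera images.
- hob: portable induction hob, fixed, a steel box 390 x 340 x 70 mm with a black top; origin at the centre of its underside, x towards its back (away from the robot), y to its left, z up. Its front 160 mm is a flat control panel (70 mm above the worktop), on which a white arc-shaped touch slider and an orange pointer lie; a grey lidded pot (190 mm wide, 205 mm tall) stands on the rear part, about 270 mm behind the pointer's axis
- slider (a joint): how far the white slider plate is pressed down, m: 0 released, 0.004 at its stop. The whole plate goes straight down wherever it is pressed; it starts to give at about 0.5 N and takes about 4.5 N to reach the stop. It springs back
- pointer (a joint): angle of the orange pointer, rad: 0 points straight to the back of the hob (hob x), growing clockwise seen from above; set somewhere between 0.2 and 0.92 at the start and held by light friction. The pointer is 60 mm long, and its upper side is 3 mm (its hub 8 mm) above the panel; it lies inside the arc, clear of the slider
- pointer_axis (a point): the point on the pointer's turning axis at the height of the released slider's top: the centre of the slider's arc
- level_mark (a point): the target: the point on the slider's middle line right in front of the pointer's tip (90 mm from the pointer's axis), at the height of the released slider's top; its x axis is the way the pointer points, its y axis is along the slider towards the small dots
- dot_1 (a point): centre of the smallest dot (5 mm wide), at the left end of the white slider, where the slide starts. The slider is a raised white arc, 30 mm wide with rounded ends, its top 6 mm above the panel (76 mm above the worktop); its middle line is an arc of radius 90 mm about the pointer's axis from dot_1 (55 degrees left of the hob's x) clockwise to dot_8 (55 degrees right). This point lies on the slider's top and sinks with it
- dot_2 (a point): centre of dot 2 of 8 (7 mm wide, dark blue), on the slider's top, 25 mm farther along the arc than dot 1
- dot_3 (a point): centre of dot 3 of 8 (9 mm wide, dark blue), on the slider's top, 25 mm farther along the arc than dot 2
- dot_4 (a point): centre of dot 4 of 8 (11 mm wide, dark blue), on the slider's top, 25 mm farther along the arc than dot 3
- dot_5 (a point): centre of dot 5 of 8 (13 mm wide, dark blue), on the slider's top, 25 mm farther along the arc than dot 4
- dot_6 (a point): centre of dot 6 of 8 (15 mm wide, dark blue), on the slider's top, 25 mm farther along the arc than dot 5
- dot_7 (a point): centre of dot 7 of 8 (17 mm wide, dark blue), on the slider's top, 25 mm farther along the arc than dot 6
- dot_8 (a point): centre of dot 8 of 8 (19 mm wide, dark blue), on the slider's top, 25 mm farther along the arc than dot 7: the biggest dot, at the right end
- pot: grey lidded pot on the hob, origin at the centre of its underside; loose, must stay
- canister: steel canister, 70 mm wide, 120 mm tall, origin under its centre; loose bystander left of the hob
- whisk: wire whisk, 297 mm long, lying to the right of the hob, origin under its centre; loose bystander
- timer: round red and white kitchen timer, 64 mm wide, 36 mm tall, origin under its centre; loose bystander left of the hob
- peeler: white-handled peeler, 170 mm long, lying right of the hob and nearer the robot, origin under its centre; loose bystander

How it is judged:
By the outcome, as a careful person would: the job done as asked, in the order asked, and still so for the second after the job is handed in, while the arm keeps its last pose, push and grip.
It also fails if it takes over 40 s, if anything falls off the work surface, if the arm or the gripper's body presses on something with over 40 N, if the wrist force passes 120 N, or if a joint passes its speed limit or range.

### The arm

A 6-joint arm with a two-finger parallel gripper is mounted at the origin on a cart in front of the work surface, level with it; the furniture and walls round the work are solid. World frame = base frame: x ahead of the robot, y to its left, z up, the work surface at z = 0. Lengths are in m, angles in rad, forces in N, time in s.
With the tool pointing down it reaches from about 0.35 to 0.775 m from the base axis. Payload 5.5 kg.
Tool frame: the origin (TCP) lies midway between the tips of the shut fingers; the grasp point (between the pads) lies 19 mm behind it (robot.grasp_offset is the distance from the TCP to the grasp point, in m); x points along the fingers, z is the direction in which the jaws open and shut, and the axes are right-handed (so a half turn about x gives the same grasp; the last joint's range is limited). The gripper opens to 85 mm and grips with 20 to 120 N. Pads are 22 mm wide; open, the fingers measure 114 mm over their backs; the gripper's body (76 mm by 85 mm) begins 54 mm behind the grasp point. The pads swing forward as they close: fully open they stand 13 mm farther back than shut.
Start: joints at [1.117, 0.313, 0.046, 1.304, 0, 1.431], TCP at [0.178, 0.547, 0.231] pointing down, gripper open.
Joint ranges: [-2.76, 2.76], [-0.86, 1.69], [-1.03, 1.26], [-2.2, 2.34], [-1.47, 1.5], [-3.14, 3.14]. Speed limits (rad/s): [2.57, 2.57, 3.14, 3.14, 3.14, 3.14].

### API

Orientations are given as a unit quaternion [w, x, y, z].
In Python, from rig import robot gives the robot as it stands. The module is installed in compiled form; this text tells all that it offers.
- The arm moves only by the shell command python3 -m jog 'ROWS' [OPENING]. ROWS is JSON, a list of rows, each a list of 2 entries, a list of its own where there are three numbers: the shift along the tool's x, y, z in m, then the turn about the tool's x in rad. A call has exactly 8 rows; each row shifts and turns the commanded pose from where the row before left it, along the tool's axes as they then stand; what a row does not reach is not made up. A row lasts 1/10 s, in which the tool goes at most 50 mm and 8.59 degrees, less where a joint would pass 70% of its speed; a pose out of reach is approached as far as the arm can. A call with a gripper value outside its range is refused whole. OPENING is the finger opening in m, from 0 to 0.0854, set as the call begins (- or left out, the last holds). The fingers move at their own pace and stop on an object; the grip force is fixed at half the most. Time passes only in rows, so rows that do not move let the fingers close, or fill a call up. It gives the time, the measured TCP pose, the force and the opening at its end, in the units of the state.
- robot.state(): the state, without advancing time (a new reading comes with each control period).
- robot.capture(name): name is "side" or "top" or "wrist"; returns a dict with "img" (400x640x3 uint8, red, green, blue), "range_z" (400x640 float32, m along the optical axis (not along the pixel's ray), 0 where there is no reading), "fx", "fy", "cx", "cy" (pixels), "k1" (the pictures are not rectified: a ray, as slopes to the right and down, at radius r is drawn at 1 + k1 r^2 times it, then the intrinsics apply), "rvec" (rotation vector, rad) and "tvec" (3), from world to camera coordinates, as OpenCV has them; the wrist camera has in their place "mount" (4x4, takes a point from camera to tool coordinates, whose origin is the TCP and whose axes are the tool frame's). Camera axes: x right, y down, z forward; pixel columns grow to the right and rows downward; lengths in m; the calibration is good to about 2 mm. A picture is of the moment at which its call begins: read the wrist's pose just before it.
- robot.finish_job(): hands the job in, once; it reports no verdict.
The state is a dict: "time_s": time; "joint_pos": joint angles; "joint_velocities": joint speeds; "tau": joint torques, N m; "position": TCP position; "tool_rot": TCP orientation; "force": force on the tool from outside, world axes, zero at the start; "ft_torque": the same for the moment, N m; "width": finger opening in m.
Only numpy, scipy, OpenCV 4.12 (cv2) and the standard library are available. Lean on these libraries where they do the work, as an engineer would, in place of code of your own. Each camera call takes 0.05 s, during which the arm holds its last target.

## Working session

There is one attempt and no reset: what is moved stays moved. The work goes in short steps, Python scripts to look and compute and a shell command to move; the robot and the scene stay as the last step left them, time stands still between calls to the robot, and variables do not carry over. Pictures are saved under pics/ and viewed, and the job is handed in when it is done.

```bash
mkdir -p pics
python3 - <<'E'
from rig import robot
import cv2
s=robot.state(); print({k:s[k] for k in s})
for n in("top","side","wrist"):
    c=robot.capture(n); cv2.imwrite(f"pics/{n}0.png",c["img"][:,:,::-1])
    print(n,{k:c[k] for k in c if k not in("img","range_z")})
    import pickle; pickle.dump(c,open(f"{n}0.pkl","wb"))
E
```

```text
{'time_s': 0.0, 'joint_pos': array([1.11740530e+00, 3.13997136e-01, 4.49580601e-02, 1.30358455e+00,
       1.56681592e-05, 1.43123385e+00]), 'joint_velocities': array([ 0.00025737,  0.00172285,  0.00106172, -0.00123858, -0.0007936 ,
       -0.00025718]), 'tau': array([ 9.59359350e-04, -4.80628717e+01,  2.98533046e+01,  1.92941894e-02,
       -2.71484387e-04, -4.83067112e-06]), 'position': array([0.17726072, 0.54645487, 0.23040217]), 'tool_rot': array([ 0.57141947, -0.41601989,  0.57256539,  0.41542281]), 'force': array([0.90147928, 0.12665054, 0.97361131]), 'ft_torque': array([-0.0626587 ,  0.01989592, -0.00453871]), 'width': 0.08541784175981036}
top {'fx': 481.1263008393101, 'fy': 481.1263008393101, 'cx': 321.30842246340825, 'cy': 192.69947577073037, 'k1': 0.004167787797359942, 'rvec': array([ 2.15342635, -2.11778752,  0.14212036]), 'tvec': array([0.01927758, 0.55490291, 1.38728157])}
side {'fx': 498.0498210592392, 'fy': 498.0498210592392, 'cx': 321.25517046172166, 'cy': 188.93233547002805, 'k1': -0.157495181818628, 'rvec': array([ 2.14520004,  0.05625116, -0.02299709]), 'tvec': array([-0.54473174,  0.0552689 ,  1.47508485])}
wrist {'fx': 306.1110639762624, 'fy': 306.1110639762624, 'cx': 319.02650603692985, 'cy': 202.29160759871226, 'k1': 0.00959996924403469, 'mount': array([[ 6.71640013e-04, -2.80989397e-01,  9.59710637e-01,
        -1.42873016e-01],
       [-8.98384751e-04, -9.59710636e-01, -2.80988768e-01,
         7.12008285e-02],
       [ 9.99999371e-01, -6.73466102e-04, -8.97016654e-04,
         9.29361238e-04],
       [ 0.00000000e+00,  0.00000000e+00,  0.00000000e+00,
         1.00000000e+00]])}
```

View pics/top0.png

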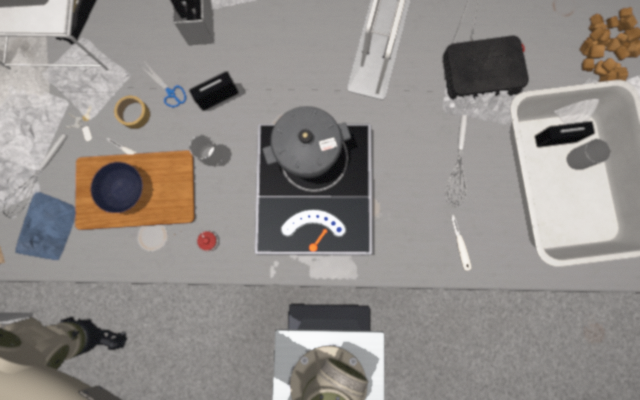

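View pics/side0.png

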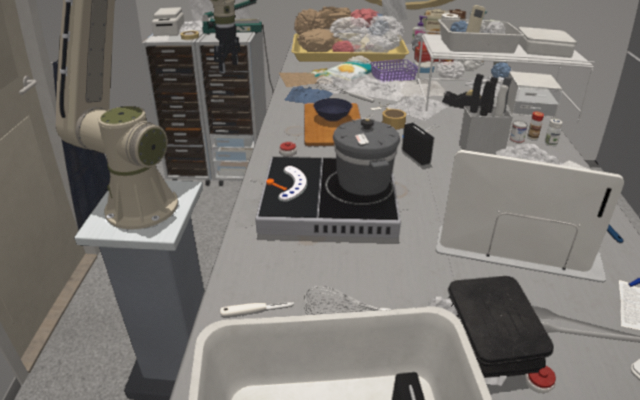

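View pics/wrist0.png

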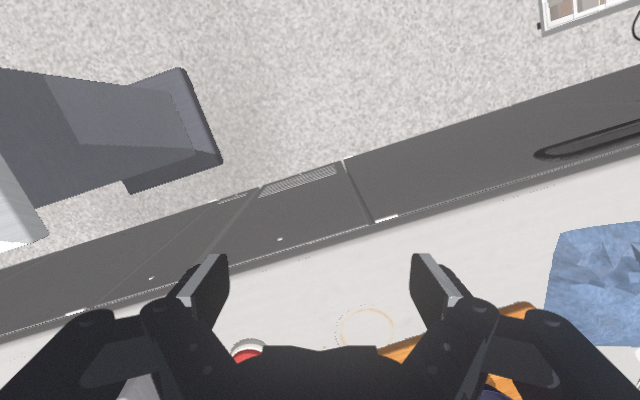

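The top view shows the hob at about (315,190). The arc runs from (287,229) to (341,231), the pointer hub is at (313,247), and its tip is near (326,231). I'll enlarge it.

```bash
cat > h.py <<'E'
import numpy as np,cv2,pickle
from scipy.spatial.transform import Rotation as R
def wc(c,state=None):
    """world->cam R,t"""
    if "rvec" in c: return cv2.Rodrigues(c["rvec"])[0],c["tvec"]
    q=state["tool_rot"];Rt=R.from_quat([q[1],q[2],q[3],q[0]]).as_matrix()
    M=np.eye(4);M[:3,:3]=Rt;M[:3,3]=state["position"];M=np.linalg.inv(M@c["mount"]);return M[:3,:3],M[:3,3]
def K(c): return np.array([[c["fx"],0,c["cx"]],[0,c["fy"],c["cy"]],[0,0,1]])
def D(c): return np.array([c["k1"],0,0,0,0.])
def plane(c,uv,z,state=None):
    Rm,t=wc(c,state)
    n=cv2.undistortPoints(np.array(uv,float).reshape(-1,1,2),K(c),D(c)).reshape(-1,2)
    d=np.c_[n,np.ones(len(n))]@Rm; o=-Rm.T@t
    return o+d*((z-o[2])/d[:,2])[:,None]
def proj(c,P,state=None):
    Rm,t=wc(c,state)
    return cv2.projectPoints(np.array(P,float).reshape(-1,3),cv2.Rodrigues(Rm)[0],t,K(c),D(c))[0].reshape(-1,2)
E
python3 - <<'E'
import pickle,cv2
c=pickle.load(open("top0.pkl","rb"))
cv2.imwrite("pics/topz.png",cv2.resize(c["img"][200:260,270:360,::-1],None,fx=8,fy=8,interpolation=cv2.INTER_CUBIC))
E
```

```text
(no output)
```

View pics/topz.png

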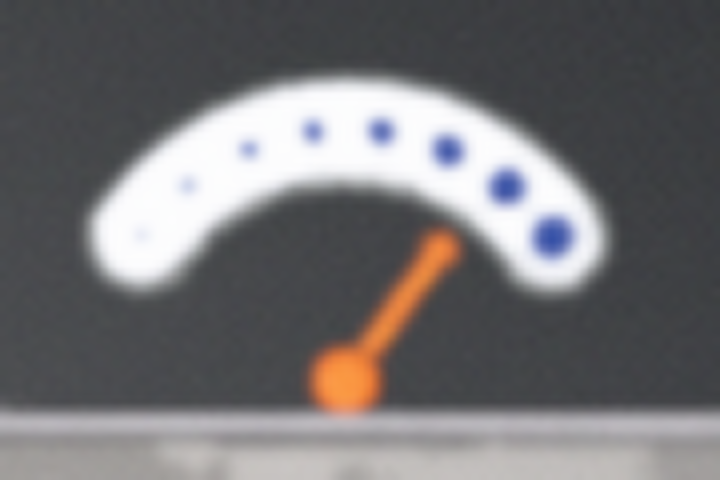

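The enlarged crop shows dot 1 at (141,234), dot 8 at (553,237), hub at (346,380) and pointer tip at (441,249). I'll fit the arc to these.

Run:
```python
from h import *
from scipy.optimize import least_squares
c=pickle.load(open("top0.pkl","rb"))
f=lambda a:(np.array(a,float)+.5)/8-.5+[270,200]
d=plane(c,f([(141,234),(188,185),(249,149),(313,131),(382,131),(448,150),(507,187),(553,237)]),.076)
hub=plane(c,f([(346,380)]),.078)[0];tip=plane(c,f([(441,249)]),.073)[0]
th=np.radians(np.linspace(55,-55,8))
def res(p): return np.r_[p[0]+.09*np.cos(th+p[2])-d[:,0],p[1]+.09*np.sin(th+p[2])-d[:,1]]
r=least_squares(res,[.4,0,0]);print(r.x,np.abs(r.fun).max(),hub,tip)
a=np.arctan2(tip[1]-hub[1],tip[0]-hub[0]);print("pointer joint",r.x[2]-a,np.hypot(*(tip-hub)[:2]))
a2=np.arctan2(tip[1]-r.x[1],tip[0]-r.x[0]);print("alt",r.x[2]-a2)
print(d)
```

```text
[0.39209756 0.04953681 0.01000324] 0.0004338747058803133 [0.39220409 0.04925621 0.078     ] [0.43969956 0.01629229 0.073     ]
pointer joint 0.616720403312812 0.05781383791105135
alt 0.6196445143486449
[[ 0.44306201  0.12393169  0.076     ]
 [ 0.46094071  0.10753046  0.076     ]
 [ 0.47427115  0.08591658  0.076     ]
 [ 0.48114413  0.06302962  0.076     ]
 [ 0.48154788  0.03819763  0.076     ]
 [ 0.47507949  0.01434493  0.076     ]
 [ 0.46210968 -0.00703956  0.076     ]
 [ 0.44445088 -0.02375649  0.076     ]]
```

Run:
```python
from h import *
from rig import robot
s=robot.state();q=s["tool_rot"];M=R.from_quat([q[1],q[2],q[3],q[0]]).as_matrix();print(M.round(3))
d1=np.array([.4432,.1242,.12])
print("tool shift to above dot1:",M.T@(d1-s["position"]))
# desired: tool y toward -x world (camera towards robot)
y=M[:,1];print("turn about tool x so that y->-X(world):",np.arctan2(np.dot(np.cross(y,[-1,0,0]),M[:,0]),np.dot(y,[-1,0,0])))
c=pickle.load(open("top0.pkl","rb"))
print("canister,timer",plane(c,[(204,148),(207,240)],[.12]),plane(c,[(313,142)],.27))
```

```text
[[-0.001 -0.951  0.309]
 [-0.001  0.309  0.951]
 [-1.     0.    -0.001]]
tool shift to above dot1: [ 0.11098838 -0.3832863  -0.31950704]
turn about tool x so that y->-X(world): -0.31385924800571297
canister,timer [[0.66663207 0.36448819 0.12      ]
 [0.40509329 0.34188115 0.12      ]] [[0.64955003 0.04768991 0.27      ]]
```

```bash
python3 -m jog '[[[0,0,0],-0.105],[[0,0,0],-0.105],[[0,0,0],-0.104],[[0,-0.015,-0.024],0],[[0,-0.02,-0.032],0],[[0,-0.02,-0.032],0],[[0,-0.02,-0.032],0],[[0,-0.02,-0.032],0]]' 0
python3 -m jog '[[[0,-0.021,-0.033],0],[[0,-0.021,-0.033],0],[[0,-0.021,-0.033],0],[[0,-0.021,-0.033],0],[[0,-0.021,-0.033],0],[[0,-0.021,-0.033],0],[[0,-0.015,-0.024],0],[[0,0,0],0]]'
python3 - <<'E'
from rig import robot
import cv2,pickle
s=robot.state();print(s["position"],s["tool_rot"],s["force"],s["width"],s["time_s"])
for n in("wrist",):
    c=robot.capture(n); cv2.imwrite(f"pics/{n}1.png",c["img"][:,:,::-1])
    pickle.dump((c,s),open(f"{n}1.pkl","wb"))
E
```

```text
time_s: 0.95
position: [0.2729, 0.3936, 0.2311]
tool_rot: [-0.5, 0.5, -0.5, -0.5]
force: [0.9, -0.6, 0.3]
width: 0.0
time_s: 1.75
position: [0.4152, 0.1705, 0.231]
tool_rot: [0.501, -0.499, 0.501, 0.499]
force: [-0.4, -0.1, -0.2]
width: 0.0001
[0.41518279 0.17054451 0.23104615] [ 0.50109625 -0.49910017  0.50120574  0.49859239] [-0.38265614 -0.10037051 -0.23042128] 6.562851554469313e-05 1.75
```

View pics/wrist1.png

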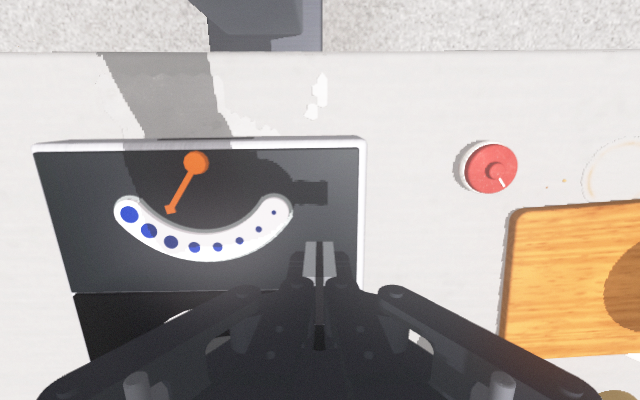

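The wrist view shows the whole arc, from dot 1 near (274,212) to dot 8 near (129,214), with the hub at (196,162) and the tip at (170,210). I'll enlarge it to cross-check the fit.

Run:
```python
import pickle,cv2
c,s=pickle.load(open("wrist1.pkl","rb"))
cv2.imwrite("pics/wz.png",cv2.resize(c["img"][145:270,105:305,::-1],None,fx=4,fy=4,interpolation=cv2.INTER_CUBIC))
```

```text
(no output)
```

View pics/wz.png

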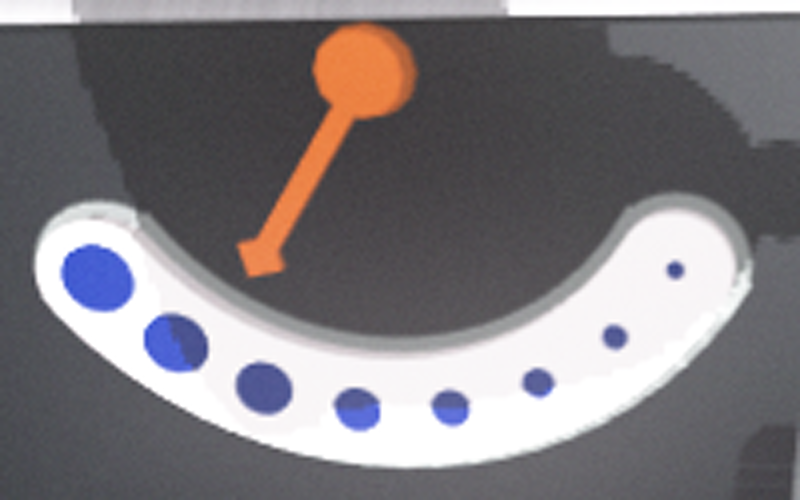

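Run:
```python
from h import *
from scipy.optimize import least_squares
c,s=pickle.load(open("wrist1.pkl","rb"))
f=lambda a:(np.array(a,float)+.5)/4-.5+[105,145]
d=plane(c,f([(675,270),(615,337),(538,382),(451,407),(357,409),(264,388),(176,343),(97,278)]),.076,s)
hub=plane(c,f([(360,70)]),.078,s)[0];tip=plane(c,f([(249,277)]),.073,s)[0]
th=np.radians(np.linspace(55,-55,8))
def res(p): return np.r_[p[0]+.09*np.cos(th+p[2])-d[:,0],p[1]+.09*np.sin(th+p[2])-d[:,1]]
r=least_squares(res,[.4,0,0]);print(r.x,np.abs(r.fun).max(),hub,tip)
a=np.arctan2(tip[1]-hub[1],tip[0]-hub[0]);print("pointer joint",r.x[2]-a,np.hypot(*(tip-hub)[:2]))
a2=np.arctan2(tip[1]-r.x[1],tip[0]-r.x[0]);print("alt",r.x[2]-a2,np.hypot(tip[0]-r.x[0],tip[1]-r.x[1]))
p=[.3921,.0495,.01]
print("fingertips px predicted",proj(c,[s["position"]],s))
```

```text
[0.39071281 0.0498093  0.01035523] 0.00031952197897011647 [0.38972472 0.05064076 0.078     ] [0.44402764 0.01354403 0.073     ]
pointer joint 0.6096788965343989 0.06576453433689874
alt 0.6076753511082778 0.06447976695171667
fingertips px predicted [[317.74757084 256.80570654]]
```

```bash
python3 -m jog '[[[0,-0.005,-0.01],0],[[0.01,-0.01,-0.015],0],[[0.025,-0.008,-0.015],0],[[0.03,-0.004,-0.0066],0],[[0.03,0,0],0],[[0.02,0,0],0],[[0.016,0,0],0],[[0,0,0],0]]'
python3 - <<'E'
from rig import robot
import cv2,pickle
s=robot.state();print(s["position"],s["tool_rot"],s["force"],s["width"],s["time_s"])
for n in("wrist","top","side"):
    s=robot.state()
    c=robot.capture(n)
    pickle.dump((c,s),open(f"{n}2.pkl","wb"))
    w={"wrist":(100,100,240,200,3),"top":(270,200,90,60,8),"side":(250,150,80,60,8)}[n]
    x,y,a,b,k=w
    cv2.imwrite(f"pics/{n}2.png",cv2.resize(c["img"][y:y+b,x:x+a,::-1],None,fx=k,fy=k,interpolation=cv2.INTER_CUBIC))
E
```

```text
time_s: 2.6
position: [0.4383, 0.1268, 0.0982]
tool_rot: [0.498, -0.499, 0.501, 0.502]
force: [0.1, -0.5, 0.1]
width: 0.0
[0.43833605 0.12677597 0.09824074] [ 0.49827141 -0.49942551  0.50077182  0.50152502] [ 0.14394125 -0.54848792  0.12504383] 1.9379785359409347e-05 2.6
```

View pics/wrist2.png

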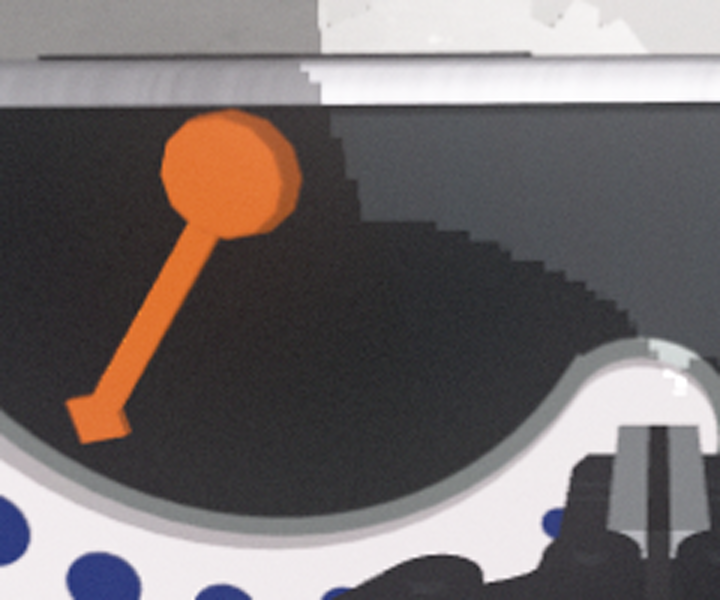

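View pics/side2.png

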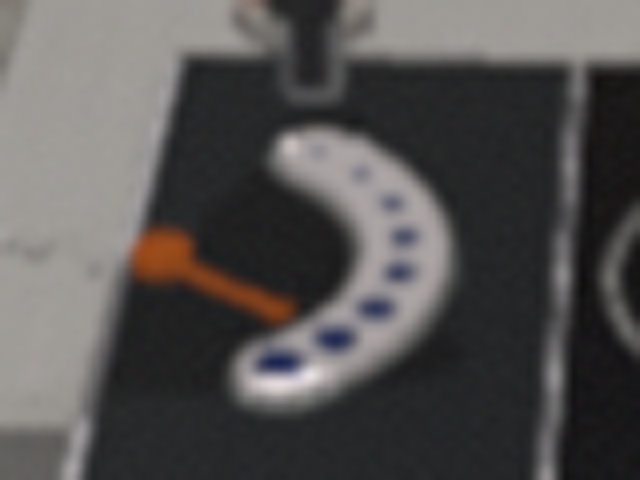

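Run:
```python
from h import *
from rig import robot
s=robot.state();print(s["position"],s["time_s"],np.abs(s["joint_velocities"]).max())
ax=np.array([.3914,.0497]);d1=np.r_[ax+.09*np.array([np.cos(.97),np.sin(.97)]),.076]
cw,sw=pickle.load(open("wrist2.pkl","rb"));ct,_=pickle.load(open("top2.pkl","rb"));cs,ss=pickle.load(open("side2.pkl","rb"))
print(sw["position"],ss["position"],sw["tool_rot"])
P=s["position"]
print("wrist TCP, near edge",proj(cw,[P,P+[-.011,0,0]],s),"obs near edge 319.2,242.2")
print("side TCP crop",(proj(cs,[P,P+[0,-.012,0],d1])-[250,150])*8)
print("top TCP crop",(proj(ct,[P,d1])-[270,200])*8)
dd=[np.r_[ax+.09*np.array([np.cos(a+.01),np.sin(a+.01)]),.076] for a in np.radians(np.linspace(55,-55,8))]
print("wrist dots crop3",((proj(cw,dd,s)-[100,100])*3).round())
print("side dots",((proj(cs,dd,s)-[250,150])*8).round())
```

```text
[0.44095689 0.12686583 0.1010838 ] 2.75 0.01217280788105186
[0.43833605 0.12677597 0.09824074] [0.44028845 0.12687644 0.1005005 ] [ 0.49827141 -0.49942551  0.50077182  0.50152502]
wrist TCP, near edge [[317.75280019 256.7977041 ]
 [317.73595594 236.89508067]] obs near edge 319.2,242.2
side TCP crop [[312.98512024  88.48840373]
 [309.672436   104.27703914]
 [317.51720397 149.43780656]]
top TCP crop [[122.89735874 230.98128465]
 [137.41531319 232.68854363]]
wrist dots crop3 [[ 639.  419.]
 [ 558.  502.]
 [ 459.  559.]
 [ 348.  588.]
 [ 230.  589.]
 [ 110.  562.]
 [  -5.  508.]
 [-110.  426.]]
side dots [[318. 149.]
 [361. 173.]
 [390. 203.]
 [404. 237.]
 [398. 272.]
 [375. 307.]
 [334. 339.]
 [279. 363.]]
```

View pics/top2.png

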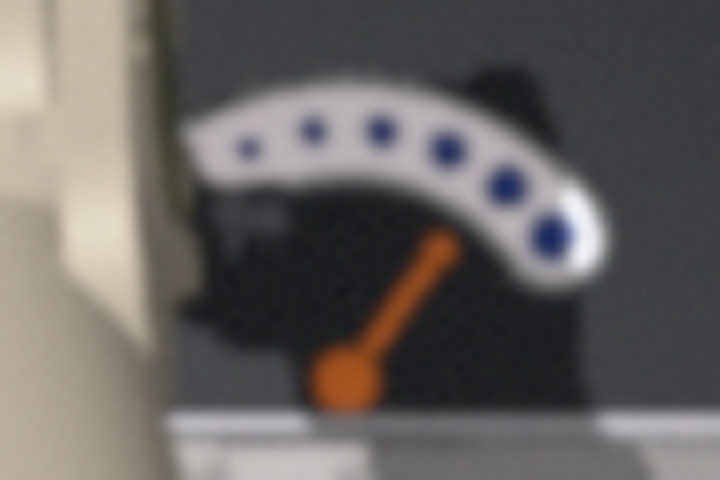

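```bash
python3 -m jog '[[[0.005,-0.0013,-0.003],0],[[0.005,0,0],0],[[0.005,0,0],0],[[0.003,0,0],0],[[0,0,0],0],[[0,0,0],0],[[0,0,0],0],[[0,0,0],0]]'
python3 - <<'E'
from rig import robot
for i in range(3):
    s=robot.state();print(s["position"],s["tool_rot"],s["force"],s["time_s"]); robot.capture("side")
E
```

```text
time_s: 3.55
position: [0.4421, 0.1235, 0.0825]
tool_rot: [-0.5, 0.5, -0.5, -0.5]
force: [-0.0, 0.2, -0.9]
width: 0.0001
[0.44205067 0.12345258 0.08245211] [-0.50005904  0.5001149  -0.49982427 -0.50000175] [-0.03929818  0.21108298 -0.89774204] 3.55
[0.44204477 0.12346354 0.08244615] [-0.50006781  0.50011067 -0.49981551 -0.50000596] [ 0.24807179  0.75120818 -0.53951642] 3.6
[0.44201862 0.12342435 0.08244623] [-0.50005399  0.50010436 -0.49984658 -0.49999503] [-0.43303826  0.26459381 -0.19914337] 3.65
```

```bash
python3 -m jog '[[[0.003,0,0.0003],0],[[0.002,0,0],0],[[0.001,0,0],0],[[0.0005,0,0],0],[[0.0005,0,0],0],[[0.0005,0,0],0],[[0,0,0],0],[[0,0,0],0]]'
cat > st.py <<'E'
from rig import robot
import numpy as np,cv2
F=[]
for i in range(4):
    s=robot.state();F.append(np.r_[s["position"],s["force"]]); im=robot.capture("side")["img"]
print(np.mean(F,0).round(5),s["time_s"],np.std(F,0).round(4)[3:])
p=s["position"][:2]-[.3914,.0497];print("r",np.hypot(*p),"ang",np.arctan2(p[1],p[0]))
E
python3 st.py
```

```text
time_s: 4.5
position: [0.4418, 0.1237, 0.0748]
tool_rot: [0.5, -0.5, 0.5, 0.5]
force: [-1.1, -0.1, 0.7]
width: 0.0005
[ 0.44188  0.12372  0.07485 -0.8483  -0.29051  1.09336] 4.65 [0.2816 0.1793 0.2585]
r 0.08960859985469657 ang 0.9720648775883409
```

```bash
cat > plan.py <<'E'
import sys,numpy as np
from rig import robot
n=int(sys.argv[1]);end=float(sys.argv[2]);s=robot.state();p=s["position"][:2]
a0=np.arctan2(p[1]-.0497,p[0]-.3914);a=np.linspace(a0,end,n+1)[1:]
W=np.c_[.3914+.09*np.cos(a),.0497+.09*np.sin(a)];d=np.diff(np.r_[[p],W],axis=0)
print(a0,[[round(-x,4),round(y,4)] for x,y in d])
E
python3 plan.py 8 0.577
```

```text
0.9721897198973107 [[np.float64(-0.0038), np.float64(-0.0023)], [np.float64(-0.0035), np.float64(-0.0028)], [np.float64(-0.0033), np.float64(-0.0029)], [np.float64(-0.0032), np.float64(-0.0031)], [np.float64(-0.003), np.float64(-0.0033)], [np.float64(-0.0029), np.float64(-0.0034)], [np.float64(-0.0027), np.float64(-0.0035)], [np.float64(-0.0025), np.float64(-0.0037)]]
```

```bash
python3 -m jog '[[[0.0003,-0.0038,-0.0023],0],[[0,-0.0035,-0.0028],0],[[0,-0.0033,-0.0029],0],[[0,-0.0032,-0.0031],0],[[0,-0.003,-0.0033],0],[[0,-0.0029,-0.0034],0],[[0,-0.0027,-0.0035],0],[[0,-0.0025,-0.0037],0]]'
python3 st.py; python3 plan.py 8 0.184
```

```text
time_s: 5.5
position: [0.4671, 0.0984, 0.0745]
tool_rot: [0.5, -0.5, 0.5, 0.5]
force: [-1.4, 1.0, 1.8]
width: 0.0002
[ 0.46738  0.0981   0.07455 -0.07593 -0.50198  1.95969] 5.65 [0.8783 1.0189 0.1457]
r 0.09011464147198349 ang 0.5667950051265391
0.5687703224569626 [[np.float64(-0.0021), np.float64(-0.0038)], [np.float64(-0.0021), np.float64(-0.0038)], [np.float64(-0.0019), np.float64(-0.0039)], [np.float64(-0.0017), np.float64(-0.004)], [np.float64(-0.0015), np.float64(-0.0041)], [np.float64(-0.0013), np.float64(-0.0041)], [np.float64(-0.0011), np.float64(-0.0042)], [np.float64(-0.0009), np.float64(-0.0042)]]
```

```bash
python3 -m jog '[[[0,-0.0021,-0.0038],0],[[0,-0.0021,-0.0038],0],[[0,-0.0019,-0.0039],0],[[0,-0.0017,-0.004],0],[[0,-0.0015,-0.0041],0],[[0,-0.0013,-0.0041],0],[[0,-0.0011,-0.0042],0],[[0,-0.0009,-0.0042],0]]'
python3 st.py; python3 plan.py 8 -0.209
```

```text
time_s: 6.5
position: [0.4795, 0.0663, 0.0745]
tool_rot: [0.5, -0.5, 0.5, 0.5]
force: [0.5, 1.1, 1.9]
width: -0.0
[ 0.47966  0.0659   0.07452  0.16768 -0.67118  1.94837] 6.65 [0.5193 1.1435 0.0837]
r 0.08974003874909733 ang 0.18107190093628392
0.18299289077410155 [[np.float64(-0.0009), np.float64(-0.0043)], [np.float64(-0.0005), np.float64(-0.0044)], [np.float64(-0.0003), np.float64(-0.0044)], [np.float64(-0.0001), np.float64(-0.0044)], [np.float64(0.0002), np.float64(-0.0044)], [np.float64(0.0004), np.float64(-0.0044)], [np.float64(0.0006), np.float64(-0.0044)], [np.float64(0.0008), np.float64(-0.0043)]]
```

```bash
python3 -m jog '[[[0,-0.0009,-0.0043],0],[[0,-0.0005,-0.0044],0],[[0,-0.0003,-0.0044],0],[[0,-0.0001,-0.0044],0],[[0,0.0002,-0.0044],0],[[0,0.0004,-0.0044],0],[[0,0.0006,-0.0044],0],[[0,0.0008,-0.0043],0]]'
python3 st.py; python3 plan.py 6 -0.5
python3 - <<'E'
from rig import robot
import cv2,pickle
for n in("wrist","side"):
    s=robot.state()
    c=robot.capture(n)
    pickle.dump((c,s),open(f"{n}3.pkl","wb"))
    x,y,a,b,k={"wrist":(200,100,240,190,3),"side":(250,150,80,60,8)}[n]
    cv2.imwrite(f"pics/{n}3.png",cv2.resize(c["img"][y:y+b,x:x+a,::-1],None,fx=k,fy=k,interpolation=cv2.INTER_CUBIC))
E
```

```text
time_s: 7.5
position: [0.4792, 0.0312, 0.0745]
tool_rot: [-0.5, 0.5, -0.5, -0.5]
force: [0.7, 1.1, 1.9]
width: -0.0
[ 0.47914  0.0309   0.0745   0.3693  -0.74146  1.95857] 7.65 [0.5759 1.1546 0.2852]
r 0.0897308845888207 ang -0.2115845457624742
-0.20999292678152306 [[np.float64(0.0007), np.float64(-0.0043)], [np.float64(0.0012), np.float64(-0.0042)], [np.float64(0.0014), np.float64(-0.0041)], [np.float64(0.0016), np.float64(-0.004)], [np.float64(0.0018), np.float64(-0.004)], [np.float64(0.002), np.float64(-0.0039)]]
```

View pics/wrist3.png

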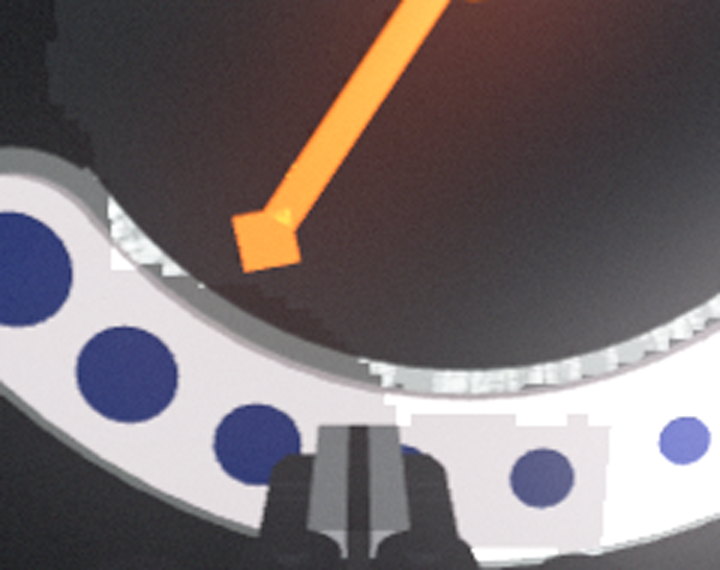

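View pics/side3.png

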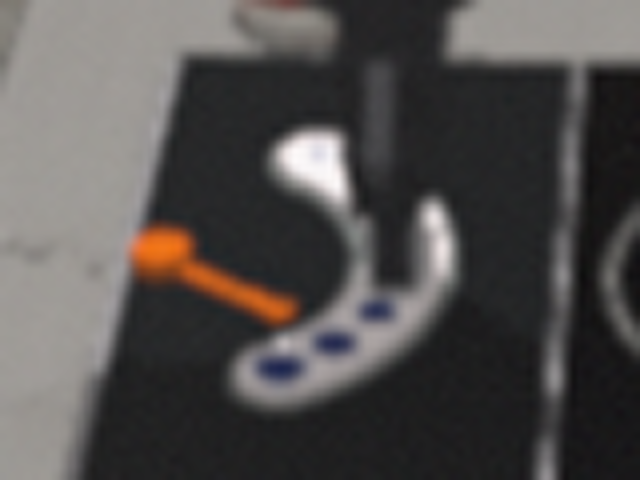

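Run:
```python
from h import *
from scipy.optimize import least_squares
c,s=pickle.load(open("wrist3.pkl","rb"))
f=lambda a:(np.array(a,float)+.5)/3-.5+[200,100]
d=plane(c,f([(684,440),(542,478),(127,374),(17,268)]),.0745,s)
th=np.radians(np.linspace(55,-55,8))[[2,3,6,7]]
def res(p): return np.r_[p[0]+.09*np.cos(th+p[2])-d[:,0],p[1]+.09*np.sin(th+p[2])-d[:,1]]
r=least_squares(res,[.4,0,0]);print(r.x,np.abs(r.fun).max())
for q in [(243,272),(266,239),(362,105),(428,2)]:
    t=plane(c,f([q]),.073,s)[0];e=t[:2]-r.x[:2];print(q,t,r.x[2]-np.arctan2(e[1],e[0]),np.hypot(*e))
sh=plane(c,f([(283,217),(425,2)]),.073,s);e=sh[0]-sh[1];print("shaft dir",r.x[2]-np.arctan2(e[1],e[0]))
g=(np.array([359,427])+.5)/3-.5+[200,100]
print("tip near edge obs",g,proj(c,[s["position"],s["position"]+[-.011,0,0]],s))
```

```text
[0.39120346 0.05018571 0.00713669] 0.0003185099740007358
(243, 272) [0.44436431 0.01306354 0.073     ] 0.6167200573945244 0.06483927132407566
(266, 239) [0.43891936 0.01694934 0.073     ] 0.6155414061350981 0.05815034872281971
(362, 105) [0.41792859 0.03233872 0.073     ] 0.5959220679334939 0.03213638426792475
(428, 2) [0.40293118 0.04218005 0.073     ] 0.6061077205757467 0.014199649531237809
shaft dir 0.6027304129890512
tip near edge obs [319.33333333 242.        ] [[317.75159187 256.80041416]
 [317.6971715  236.88823266]]
```

```bash
python3 plan.py 8 -0.596; python3 plan.py 8 -0.596 >/dev/null
```

```text
-0.2061578063297026 [[np.float64(0.0007), np.float64(-0.0043)], [np.float64(0.0012), np.float64(-0.0042)], [np.float64(0.0014), np.float64(-0.0042)], [np.float64(0.0016), np.float64(-0.0041)], [np.float64(0.0018), np.float64(-0.004)], [np.float64(0.002), np.float64(-0.0039)], [np.float64(0.0022), np.float64(-0.0038)], [np.float64(0.0024), np.float64(-0.0037)]]
```

```bash
python3 -m jog '[[[0,0.0007,-0.0043],0],[[0,0.0012,-0.0042],0],[[0,0.0014,-0.0042],0],[[0,0.0016,-0.0041],0],[[0,0.0018,-0.004],0],[[0,0.002,-0.0039],0],[[0,0.0018,-0.003],0],[[0,0.0012,-0.0018],0]]'
python3 st.py; python3 st.py
```

```text
time_s: 8.6
position: [0.4674, 0.0018, 0.0745]
tool_rot: [0.5, -0.5, 0.5, 0.5]
force: [1.2, 1.5, 1.0]
width: 0.0001
[ 4.6731e-01  1.6900e-03  7.4510e-02 -4.4400e-02 -1.9093e-01  1.8056e+00] 8.75 [0.738  1.1749 0.4957]
r 0.08979251727674664 ang -0.5641366705016004
[ 0.46734  0.00183  0.07445 -0.42997 -1.02143  1.76686] 8.95 [0.4406 0.4112 0.5115]
r 0.08972901196311198 ang -0.5609178639549334
```

```bash
python3 -m jog '[[[0,0.0006,-0.001],0],[[0,0.0006,-0.001],0],[[0,0.0003,-0.0006],0],[[0,0.0002,-0.0004],0],[[0,0,0],0],[[0,0,0],0],[[0,0,0],0],[[0,0,0],0]]'
python3 st.py
python3 - <<'E'
from rig import robot
import cv2,pickle
for n in("wrist","side"):
    s=robot.state()
    c=robot.capture(n)
    pickle.dump((c,s),open(f"{n}4.pkl","wb"))
    x,y,a,b,k={"wrist":(200,100,240,190,3),"side":(250,150,80,60,8)}[n]
    cv2.imwrite(f"pics/{n}4.png",cv2.resize(c["img"][y:y+b,x:x+a,::-1],None,fx=k,fy=k,interpolation=cv2.INTER_CUBIC))
E
```

```text
time_s: 9.8
position: [0.4658, -0.0008, 0.0745]
tool_rot: [0.5, -0.5, 0.5, 0.5]
force: [1.2, 1.9, 1.8]
width: -0.0004
[ 4.65840e-01 -8.30000e-04  7.44900e-02  9.53270e-01  1.08040e+00
  2.04489e+00] 9.95 [0.4495 0.5848 0.1995]
r 0.09000912314490862 ang -0.5964489527460091
```

View pics/wrist4.png

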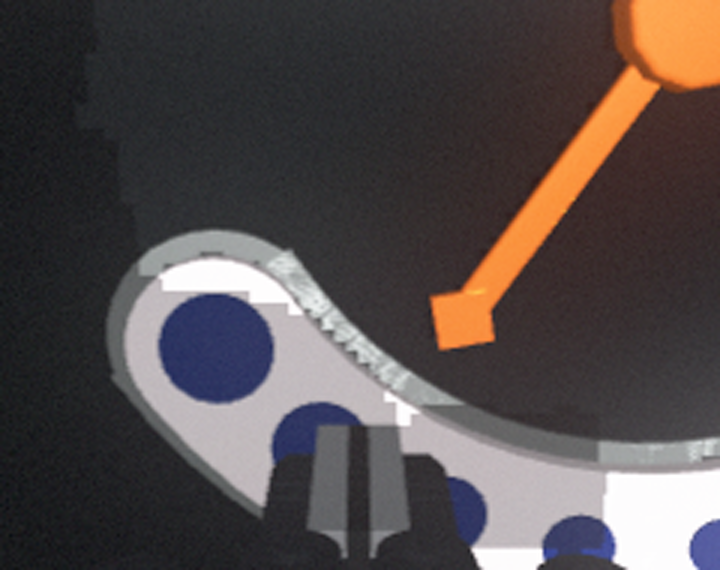

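View pics/side4.png

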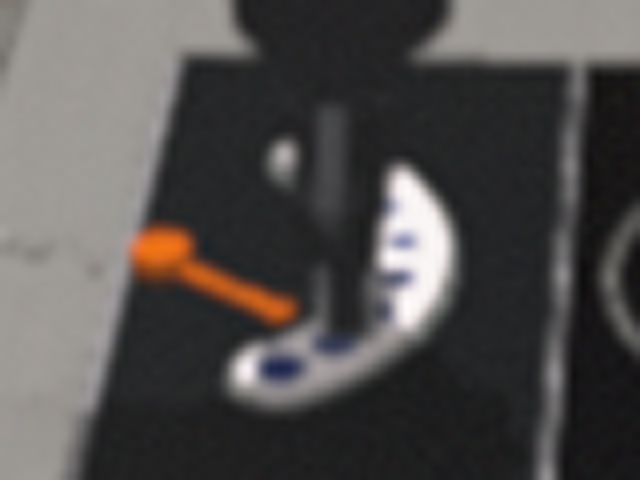

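Run:
```python
from h import *
from scipy.optimize import least_squares
c,s=pickle.load(open("wrist4.pkl","rb"))
f=lambda a:(np.array(a,float)+.5)/3-.5+[200,100]
d=plane(c,f([(216,348)]),.0745,s)[0]; hob=.009
r=d[:2]-.09*np.array([np.cos(np.radians(-55)+hob),np.sin(np.radians(-55)+hob)]);print("axis from dot8",r)
for q in [(438,350),(464,321),(568,185)]:
    t=plane(c,f([q]),.073,s)[0];e=t[:2]-r;print(q,np.arctan2(e[1],e[0]),np.hypot(*e))
ft=s["position"][:2]+[0,.0008]-r;print("finger in that frame",np.arctan2(ft[1],ft[0]),np.hypot(*ft), s["position"])
sh=plane(c,f([(478,301),(648,78)]),.073,s);e=sh[0]-sh[1];print("shaft dir",np.arctan2(e[1],e[0]))
```

```text
axis from dot8 [0.39125386 0.04978289]
(438, 350) -0.6038445907548744 0.06458690078691251
(464, 321) -0.594175514789385 0.0580868922549334
(568, 185) -0.5801119605277724 0.03076247811169437
finger in that frame -0.5888507021191893 0.08967325567983621 [ 0.46582431 -0.00082214  0.07446896]
shaft dir -0.6085708788690732
```

Run:
```python
from rig import robot
s=robot.state();print(s["position"],s["force"],s["time_s"]);print(robot.finish_job())
```

```text
[ 0.4658024  -0.00085395  0.07446081] [0.3833489  0.4744739  2.10519646] 10.1
the job is handed in; nothing more can be done
None
```

I set the hob to the pointer's level and handed the job in at 10.1 s, with the fingertips still lightly pressing the slider in front of the pointer's tip.

- **The slide:** With the gripper shut and pointing down, I touched down on the smallest dot. I then slid clockwise along the middle of the arc over dots 1 to 6 without lifting, stopping between dots 6 and 7. The pauses along the way showed the fingertips 89.6–90.1 mm from the pointer's axis, where the middle line is at 90 mm. The press was about 1–2 N, with the plate down 1.1–1.5 mm.
- **Final position:** The fingertips ended about 90 mm from the axis at −0.589 to −0.596 rad, against a pointer direction of about −0.603. That is roughly 1 mm short of the pointer, not past it, with a final press of about 2 N.
- **Pointer and surroundings:** The pointer's angle did not change between the first and last pictures, within measurement error. The arm kept clear of the pot and the other things, but I did not check their positions at the end.
- **Disagreements:** The wrist camera's predicted fingertip position was about 0.8 mm off sideways, and the top and wrist cameras placed the arc centre about 1.4 mm apart, so I averaged the two. The pointer's tip measured about 64.5 mm from the axis, not the stated 60 mm. In the last picture, points along the pointer gave directions from −0.58 to −0.61 rad.

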